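# Set and clamp a came in the guarded came saw

## Robot

A 6-joint arm with a two-finger parallel gripper is mounted at the origin on the work surface. World frame = base frame: x ahead of the robot, y to its left, z up, the work surface at z = 0. Lengths are in mm, angles in rad, forces in N, time in s.
With the tool pointing down it reaches from about 275 to 750 mm from the base axis. Payload 10.2 kg.
Tool frame: the origin (TCP) lies at the very end of the fingers, on their centre line; the grasp point (between the pads) lies 19 mm behind it (ctrl.hold_point_z is the distance from the TCP to the grasp point, in mm); z points along the fingers, y is the direction in which the jaws open and shut (so a half turn about z gives the same grasp; the last joint's range is limited). The gripper opens to 85 mm and grips with 20 to 120 N. Pads are 22 mm wide; open, the fingers measure 114 mm over their backs; the gripper's body (76 mm by 85 mm) begins 54 mm behind the grasp point. The pads swing forward as they close: fully open they stand 13 mm farther back than shut.
Start: joints at [0.901, 0.313, 1.498, -0, 1.331, -0.223], TCP at [226.856, 473.463, 205.394] pointing down, gripper open.
Joint ranges: [-2.94, 2.94], [-0.97, 2.17], [0.19, 2.56], [-1.23, 4.37], [0.02, 3.11], [-2.88, 2.88]. Speed limits (rad/s): [2.39, 2.39, 3.01, 3.14, 3.14, 3.14].

## Interface

Orientations are given as a unit quaternion [w, x, y, z].
In Python, from rig import readout, cams, workorder, spotter, ctrl gives the robot as it stands.
- The arm moves only by the tool step_arm, never from a script. Its argument "plan" is text: rows parted by semicolons, each of 5 numbers parted by spaces: the shift along the tool's x, y, z in cm, then the turn about the tool's z in degrees, then the opening in per cent of the stroke, from 0 (shut) to 100 (fully open). In form: x y z twist gripper; .... A call has 1 to 10 rows; each row is the pose to reach, as a shift and turn from the pose commanded when the call began, along the tool's axes at that moment; what a row does not reach only later rows make up. A row lasts 1/10 s, in which the tool goes at most 50 mm and 8.59 degrees, less where a joint would pass 70% of its speed; a pose out of reach is approached as far as the arm can. A call with a gripper value outside its range is refused whole. The fingers move at their own pace and stop on an object; "grip_force" is the grip in N (left out, the last holds). Time passes only in rows, so rows that repeat a pose let the fingers close. It gives the time, the measured TCP pose, the force and the opening at its end, in the units of the state.
- readout.sense(): the state, without advancing time (a new reading comes with each control period).
- cams.capture(name): name is "side" or "top" or "wrist"; returns (picture, depth): 384x512x3 uint8, red, green, blue; 384x512 float32, mm along the optical axis (not along the pixel's ray), 0 where there is no reading.
- cams.camera_info(name): a dict with "vfov" (degrees; the focal length in pixels is half the picture's height over the tangent of half this angle, whatever the lens; pixels are square), "cx", "cy" (the principal point, pixels), "rvec" (rotation vector, rad) and "tvec" (3), from world to camera coordinates, as OpenCV has them. Camera axes: x right, y down, z forward; pixel columns grow to the right and rows downward; lengths in mm; the calibration is good to about 2 mm. The wrist camera is an equidistant fisheye: a pixel r from the principal point sees the ray r / f radians off the axis. A picture is of the moment at which its call begins: read the wrist's pose just before it. camera_info takes no time and is no camera call; for the wrist camera it gives the pose at the moment of the call.
- workorder.finish_job(): hands the job in, once; it reports no verdict.
Trained networks look in the newest picture that a camera, given by its name, has taken for a name from the list of things; names that differ only in an ending like _2 or _b are one class to them, and where a whole thing is asked for, a point or a joint stands for the part that bears it (a point fixed in the world has none). Each returns a list of dicts, best first, with "conf" (0 to 1); they miss things now and then, are a little off and sometimes report something else, mostly with a low value. They report only what shows in the picture. A call takes as long as a camera call.
- spotter.regions_of(camera, target): "pixels" (384x512 bool, what is visible of it) and "extent" ([centre column, centre row, width, height] in pixels, round what is visible of it).
The state is a dict: "time_s": time; "joints": joint angles; "dq": joint speeds; "tau": joint torques, N m; "eef_pos": TCP position; "ee_rot": TCP orientation; "force": force on the tool from outside, world axes, zero at the start; "wrist_torque": the same for the moment, N m; "grip_width": opening from 0.0 (shut) to 1.0 (fully open).
Only numpy, scipy, OpenCV 4.12 (cv2) and the standard library are available. Lean on these libraries where they do the work, as an engineer would, in place of code of your own. Each camera call takes 0.05 s, during which the arm holds its last target. There are 200 camera calls.

## Task

Get the zinc came ready for cutting: with the fingertips push it along the saw bed until its far end is fully home against the length stop, and only then reach down through the window in the saw's guard and press the clamp handle all the way down, so that the clamp holds the came there. Do not touch the guard at any point, do not lift or pick up the came, and leave the other things on the bench alone.

Things in the scene. Friction and masses are not known exactly. Their poses are not given: they have to be found in the camera images.
- saw: Bench-top came saw, fixed, at a new place and turn each time. Origin on the bench below the clamp; z up, +y the feed direction along the bed (from the came's free end to the stop), +x to the fence, roughly away from the robot. Flat aluminium bed, x -150 to 95 mm, y -290 to 210, top 120 mm above the bench, bare below y = -145 around the came's free end; the blade is lowered below it
- guard: Blue sheet-steel hood over the middle of the bed, origin and axes as saw: x -140 to 75 mm, y -90 to 90 (flanges to 102), top face 194 mm above the bench, 74 mm above the bed; the window's rubber trim stands 2 mm higher. Its top is clear plastic behind x = -10. The came passes under its end walls. Must never be touched
- window (a point): Centre of the rectangular window in the guard's top, level with the top face (194 mm above the bench), at (-76, 0, 194) mm in the saw's axes; its axes are the saw's. The free opening inside the rubber trim is 90 mm along the saw's x by 80 mm along y: shut fingers pass, an open gripper may not
- clamp_handle (a joint): How far the toggle clamp's handle is pressed, in rad: 0 = fully raised, 0.34 = level, fully down, clamped (a hard stop); 0 to 0.08 at the start. It is stiff from friction and stays where it is left: pressed at the pad it yields at about 4 to 7 N. It turns about a level axis along the saw's y, at (-12, 0, 152) mm in the saw's axes
- handle_pad (a point): Middle of the top of the clamp handle's black grip, where it is pressed; the grip is 60 mm long, 16 mm wide and reaches 25 mm beyond this point towards the saw's -x. It lies 60 mm from the handle's axis and moves with it: with the handle fully down it is at (-72, 0, 159) mm in the saw's axes, 35 mm below the guard's top face
- clamp_foot: Rubber-tipped spring foot, 12 mm in diameter, at the far end of the clamp's arm, straight over the came, under the clear panel. Raised when the handle is up; with the handle down it presses on the came with about 5 N. Origin at the centre of its underside
- came: Straight zinc U-section came, loose on the bed, 310 mm long, 12 mm wide, 10 mm high, about 90 g. It lies along the saw's y at x = 48 mm, in a 14 mm wide track between the 22 mm high dark fence and two 6 mm high guide strips (all beyond y = -145). Origin at the centre of its underside; its +y points to the stop
- came_tail (a point): Centre of the came's free end face (5 mm above the bed), the end to push on; it sticks out on the saw's -y side of the guard. It lies 70 mm out from the guard when the came is home, 100 to 130 mm at the start
- came_head (a point): Centre of the came's other end face (5 mm above the bed), which goes against the stop; 30 to 60 mm short of it at the start
- stop_face (a point): Point on the face of the length stop, a dark steel block 28 mm high at the +y end of the fence; the face is square to the saw's y. The came is home when came_head meets this point
- spool: Bystander: solder spool, 64 mm across, 45 mm high, standing on the +y side of the saw (the robot's left)
- jar: Bystander: glass jar with steel cap, 68 mm across, 85 mm high, standing on the +y side of the saw (the robot's left)
- fid: Bystander: wooden fid, 190 by 26 by 12 mm, lying on the -y side of the saw (the robot's right)
- pliers: Bystander: pliers, about 190 by 65 by 14 mm, lying on the -y side of the saw (the robot's right)

How it is judged (in metres and radians):
On the way, in this order (a step that is already met when the one before it is completed fails the run):
1. the came is pushed home against the stop while the clamp is still open (y of came_head in the frame of stop_face above -0.0025 m and value of joint clamp_handle below 0.15 rad), for 0.2 s.
2. the clamp handle is pressed fully down (value of joint clamp_handle above 0.3 rad), for 0.2 s.
At the end, for the whole second after the job is handed in: The came lies still in its track with its head within 2.5 mm of the length stop, the clamp handle is within 0.04 rad of fully down, and the clamp's foot presses on the came with more than 2 N (y of came_head in the frame of stop_face above -0.0025 m and distance between came_head and stop_face below 0.005 m and value of joint clamp_handle above 0.3 rad and contact force between clamp_foot and came above 2 N and linear speed of came below 0.01 m/s); the robot touches nothing.
It fails at once if the guard is touched (contact force between any of the fingers, the arm and guard above 0.5 N).
It fails at once if the came is lifted (height (world z) of any of came_tail, came_head above 0.135 m).
It fails at once if a bystander is moved (distance of any of spool, jar, fid, pliers from where it was at the start of the episode above 0.015 m).
It also fails if it takes over 48 s, if anything falls off the work surface, if the arm or the gripper's body presses on something with over 40 N, if the wrist force passes 120 N, or if a joint passes its speed limit or range.

## Working session

There is one attempt and no reset: what is moved stays moved. The work goes in short steps, Python scripts to look and compute and a tool call to move; the robot and the scene stay as the last step left them, time stands still between calls to the robot, and variables do not carry over. Pictures are saved under pics/ and viewed, about 8 in all and at most 12, crops included, and the job is handed in when it is done.

Besides the shell and the picture viewer there is one more tool, called after ">>>" by a JSON object that holds its "api" and its "payload". step_arm: Moves the arm, as the interface text tells. Its arguments: {"type":"object","properties":{"plan":{"type":"string"},"grip_force":{"type":"number"}},"required":["plan"]}

```bash
mkdir -p pics; cat > h.py <<'E'
import numpy as np,cv2
from rig import readout,cams,workorder,spotter,ctrl
def K(n):
    i=cams.camera_info(n);f=192/np.tan(np.radians(i['vfov'])/2)
    R=cv2.Rodrigues(np.array(i['rvec'],float))[0];return f,i['cx'],i['cy'],R,np.array(i['tvec'],float)
def cloud(n,depth):  # world points per pixel (pinhole)
    f,cx,cy,R,t=K(n);v,u=np.mgrid[:384,:512]
    P=np.dstack([(u-cx)/f*depth,(v-cy)/f*depth,depth]).astype(float)
    W=(P-t)@R;W[depth<=0]=np.nan;return W
def save(n,p):cv2.imwrite('pics/'+n+'.png',p[...,::-1])
E
python3 - <<'E'
from h import *
print({k:(np.round(v,3) if not isinstance(v,dict) else v) for k,v in readout.sense().items()})
ims=[]
for n in('top','side'):
    p,d=cams.capture(n);np.savez(n,p=p,d=d,W=cloud(n,d));ims.append(p)
    f,cx,cy,R,t=K(n);print(n,f,cx,cy,-R.T@t)
    W=cloud(n,d)
    for o in('guard','came','handle_pad','stop_face','saw','clamp_foot'):
        for r in spotter.regions_of(n,o)[:2]:
            m=r['pixels'];print(o,round(r['conf'],2),np.round(r['extent']),np.round(np.nanmedian(W[m],0)))
save('a',np.vstack([cv2.resize(ims[0],(400,300)),cv2.resize(ims[1],(400,300))]));save('top',cv2.resize(ims[0],(800,600)))
E
```

```text
{'time_s': np.float64(0.0), 'joints': array([ 0.901,  0.313,  1.498, -0.   ,  1.331, -0.223]), 'dq': array([ 0.001,  0.001,  0.001,  0.001,  0.   , -0.002]), 'tau': array([-1.0000e-03, -4.1227e+01, -2.5974e+01, -0.0000e+00,  4.0000e-03,
        0.0000e+00]), 'eef_pos': array([226.684, 473.229, 204.839]), 'ee_rot': array([-0.   ,  0.222,  0.975, -0.001]), 'force': array([ 0.088, -0.365, -0.1  ]), 'wrist_torque': array([0.004, 0.011, 0.08 ]), 'grip_width': np.float64(1.004)}
top 383.76764218763464 251.2117140900919 194.91640887468535 [ 240.47145568   34.93757884 1581.50775937]
guard 0.92 [230. 200.  58.  67.] [501. 101. 194.]
came 0.63 [273. 187.  34.  13.] [546. -62. 130.]
handle_pad 0.41 [226. 207.   3.  16.] [457. 112. 176.]
stop_face 0.86 [239. 196. 136.  94.] [487.  80. 122.]
saw 0.92 [241. 197. 139.  92.] [487.  79. 122.]
side 473.261028758765 255.8111457943135 194.1628357161317 [-164.93129135 -621.36006043 1294.19741768]
guard 0.74 [232. 185.  89.  82.] [477.  73. 193.]
came 0.49 [280. 207.  35.  29.] [543. -48. 129.]
handle_pad 0.41 [227. 185.  21.  11.] [467. 112. 169.]
stop_face 0.69 [243. 212. 150. 145.] [467.  26. 123.]
saw 0.69 [244. 209. 156. 142.] [467.  26. 123.]
```

View pics/top.png

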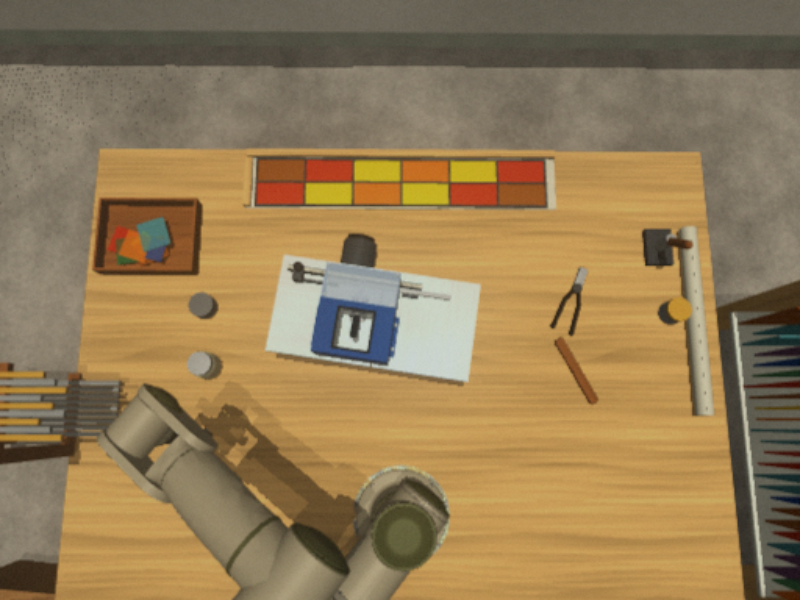

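View pics/a.png

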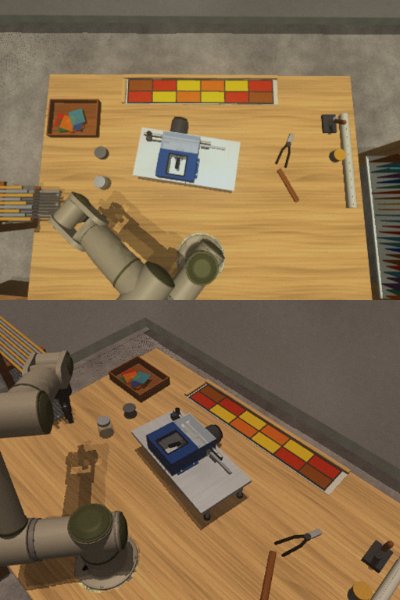

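The top view shows the saw turned about −8°: guard at (355,330), came free end at (450,296), fid and pliers to the right, jar and spool at (202,305–365). The side view agrees. Next I fit the saw pose.

```bash
cat >> h.py <<'E'
def fitrect(pts,wx,wy,c,y0):
    # pts world xy of a filled rectangle, true size wx*wy, centre c in saw axes -> saw origin, yaw
    (cx,cy),(a,b),ang=cv2.minAreaRect(pts.astype(np.float32))
    box=cv2.boxPoints(((cx,cy),(a,b),ang));e=[box[1]-box[0],box[2]-box[1]]
    L=max(e,key=np.linalg.norm);L=L*np.sign(L[1]);th=np.arctan2(-L[0],L[1])
    R=np.array([[np.cos(th),-np.sin(th)],[np.sin(th),np.cos(th)]])
    return np.array([cx,cy])-R@np.array(c),np.degrees(th),sorted((a,b))
E
python3 - <<'E'
from h import *
for n in('top','side'):
    W=np.load(n+'.npz')['W'].reshape(-1,3)
    near=(W[:,0]>300)&(W[:,0]<660)&(abs(W[:,1]-60)<320)
    A=W[near&(W[:,2]>108)&(W[:,2]<122+260)]
    # bed incl. everything above it (footprint), exclude motor: keep z<127 
    m=A[(A[:,2]<127)]
    print(n,'bedz',np.median(m[:,2]),fitrect(m[:,:2],245,500,(-27.5,-40),0))
    g=A[(A[:,2]>188)&(A[:,2]<200)]
    o,th,s=fitrect(g[:,:2],215,180,(-32.5,0),0);print('guard',o,th,s,np.median(g[:,2]))
    # bounds in saw axes using a guess
    o,th,_=fitrect(m[:,:2],0,0,(-27.5,-40),0);c,s_=np.cos(np.radians(th)),np.sin(np.radians(th))
    R=np.array([[c,-s_],[s_,c]])
    q=(A[:,:2]-o)@R
    gb=q[(A[:,2]>188)&(A[:,2]<200)];print('guard bounds',np.percentile(gb,[0,1,99,100],axis=0).round(1).tolist())
    k=(A[:,2]>125)&(A[:,2]<136)&(q[:,1]<-105);print('came',k.sum(),q[k].min(0) if k.any() else'',np.median(q[k],0))
    k=(abs(q[:,0]+76)<40)&(abs(q[:,1])<35)&(A[:,2]>140)&(A[:,2]<186);print('handle',np.c_[q[k],A[k,2]].round()[::6].tolist())
E
```

```text
top bedz 120.44508396271225 (array([531.88375512, 102.12759519]), np.float32(-8.584102), [265.5747375488281, 500.6305847167969])
guard [494.75154284 140.56026322] 81.389366 [180.2989044189453, 215.58749389648438] 194.61609321916933
guard bounds [[-150.3, -90.2], [-148.8, -88.8], [63.4, 88.4], [65.4, 90.1]]
came 323 [-159.87685587 -289.36118953] [  25.64425542 -182.15967348]
handle [[-41.0, 1.0, 170.0], [-53.0, 7.0, 170.0], [-56.0, 2.0, 171.0], [-60.0, -6.0, 175.0], [-69.0, 4.0, 175.0], [-72.0, -1.0, 174.0], [-75.0, -5.0, 177.0], [-84.0, 5.0, 178.0], [-88.0, -0.0, 183.0], [-91.0, -4.0, 181.0], [-94.0, -8.0, 178.0], [-102.0, -6.0, 178.0]]
side bedz 120.48363245148217 (array([519.72486451, 105.73993371]), np.float32(-8.638114), [248.1547393798828, 505.6435546875])
guard [492.43728521 142.49613398] 81.16144 [189.05999755859375, 219.36257934570312] 194.39827768912605
guard bounds [[-142.1, -95.1], [-139.6, -91.7], [73.4, 88.5], [77.2, 94.6]]
came 297 [-149.92183176 -292.41809745] [  43.18127214 -172.01082689]
handle [[-40.0, 6.0, 167.0], [-44.0, -0.0, 170.0], [-61.0, -4.0, 180.0], [-42.0, -7.0, 170.0], [-71.0, -1.0, 180.0], [-53.0, -8.0, 174.0], [-88.0, 1.0, 185.0], [-66.0, -5.0, 175.0], [-46.0, -8.0, 164.0], [-81.0, -5.0, 181.0], [-59.0, -5.0, 165.0], [-90.0, -2.0, 180.0], [-69.0, -8.0, 171.0], [-87.0, -9.0, 179.0], [-90.0, -7.0, 176.0]]
```

>>> {"api": "step_arm", "payload": {"plan": "0 0 -5 0 0; 0 0 -10 0 0; -55 -44 -10 73 0; -55 -44 -10 73 0; -55 -44 -10 73 0; -55 -44 -10 73 0; -55 -44 -10 73 0; -55 -44 -10 73 0; -55 -44 -10 73 0; -55 -44 -10 73 0"}}

```text
time_s: 1.7
eef_pos: [401.0, 111.2, 305.7]
ee_rot: [0.0, 0.736, 0.677, 0.0]
force: [1.8, 0.9, -0.6]
grip_width: 0.002
```

```bash
cat >> h.py <<'E'
from scipy.spatial.transform import Rotation as Ro
O=np.array([520.8,104.5]);TH=-8.6
def saw(p):
    t=np.radians(TH);p=np.asarray(p,float);return np.array([*(np.array([[np.cos(t),np.sin(t)],[-np.sin(t),np.cos(t)]])@(p[:2]-O)),p[2]])
def world(q):
    t=np.radians(TH);q=np.asarray(q,float);return np.array([*(np.array([[np.cos(t),-np.sin(t)],[np.sin(t),np.cos(t)]])@q[:2]+O),q[2]])
def tool():
    s=readout.sense();R=Ro.from_quat(np.array(s['ee_rot']),scalar_first=True).as_matrix();return np.array(s['eef_pos']),R,s
def go(q):
    p,R,s=tool();x=R[:,0];a=np.degrees(np.arctan2(x[1],x[0]))
    print('t',s['time_s'],'tcp saw',saw(p).round(1),'shift cm',(R.T@(world(q)-p)/10).round(2),'twist',round(a-(TH+90),2),'F',np.round(s['force'],1))
E
python3 -c "
from h import *
go((48,-260,250))"
```

```text
t 1.7 tcp saw [-119.5  -11.3  305.7] shift cm [-25.95  15.02   5.58] twist 3.89 F [ 1.8  0.9 -0.6]
```

>>> {"api": "step_arm", "payload": {"plan": "-26 15 0 4 0; -26 15 0 4 0; -26 15 0 4 0; -26 15 0 4 0; -26 15 0 4 0; -26 15 0 4 0; -26 15 0 4 0; -26 15 0 4 0; -26 15 5 4 0; -26 15 5 4 0"}}

```text
time_s: 2.7
eef_pos: [527.7, -155.1, 250.3]
ee_rot: [-0.005, 0.756, 0.654, -0.002]
force: [-0.2, 0.1, -0.3]
grip_width: -0.002
```

```bash
python3 - <<'E'
from h import *
go((48,-260,250))
i=cams.camera_info('wrist');print(i)
p,d=cams.capture('wrist');np.savez('wrist',p=p,d=d,rv=i['rvec'],tv=i['tvec'],c=[i['vfov'],i['cx'],i['cy']])
save('w1',cv2.resize(p,(800,600)))
W=np.load('top.npz')
p2,d2=cams.capture('top');save('t2',cv2.resize(p2[140:260,150:350],None,fx=4,fy=4,interpolation=2))
for o in('came','came_tail','guard'):
    for r in spotter.regions_of('wrist',o)[:1]:print(o,r['conf'],r['extent'])
E
```

```text
t 2.7 tcp saw [  45.7 -255.6  250.3] shift cm [-0.44  0.23  0.03] twist 0.31 F [-0.2  0.1 -0.3]
{'vfov': 65.70646984690485, 'cx': 256.20804594749086, 'cy': 189.35379252170074, 'rvec': array([-2.80582475,  0.20115829,  0.04794474]), 'tvec': array([-541.60918531, -132.44287724,  403.97549063])}
came 0.78 [258.9, 72.2, 18.8, 133.0]
came_tail 0.83 [260.8, 70.8, 12.5, 137.5]
guard 0.56 [169.7, 19.2, 243.7, 35.2]
```

View pics/w1.png

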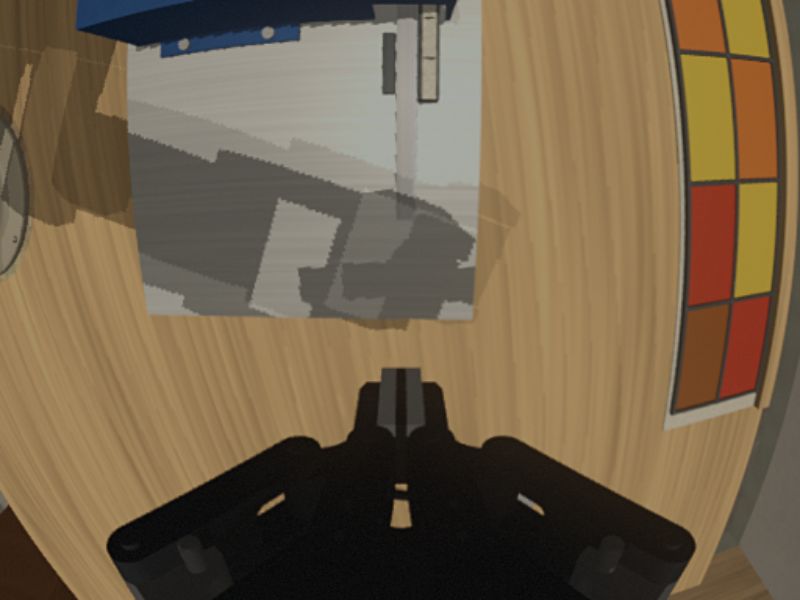

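The wrist view shows the came tail at (404,220), bed end corners at (148,315) and (473,319), guide strip and fence ends near row 95, and the guard's front wall at the top.

```bash
cat >> h.py <<'E'
def wray(u,v,z,z0=None):
    w=np.load('wrist.npz');vf,cx,cy=w['c'];f=192/np.tan(np.radians(vf)/2)
    R=cv2.Rodrigues(w['rv'])[0];C=-R.T@w['tv'];a=np.array([u-cx,v-cy]);r=np.hypot(*a)
    d=R.T@np.array([*(a/r*np.sin(r/f)),np.cos(r/f)]);return C+d*(z-C[2])/d[2]
E
python3 - <<'E'
from h import *
k=1.5625
for n,u,v,z in(('tail',404,219,130),('tail_up',404,110,130),('stripend',390,94,126),('fence end',429,102,142),('bed L',148,315,120),('bed R',473,319,120),('guardTopedge L',78,28,194)):
    p=wray(u/k,v/k,z);print(n,p.round(1),saw(p).round(1))
E
```

```text
tail [ 533.4 -120.8  130. ] [  46.2 -220.8  130. ]
tail_up [543.2 -53.  130. ] [  45.7 -152.4  130. ]
stripend [536.2 -41.4 126. ] [  37. -142.  126.]
fence end [558.3 -51.1 142. ] [  60.3 -148.2  142. ]
bed L [ 327.2 -162.3  120. ] [-151.5 -292.8  120. ]
bed R [ 571.  -198.4  120. ] [  94.9 -292.   120. ]
guardTopedge L [369.3  35.7 194. ] [-139.5  -90.6  194. ]
```

View pics/t2.png

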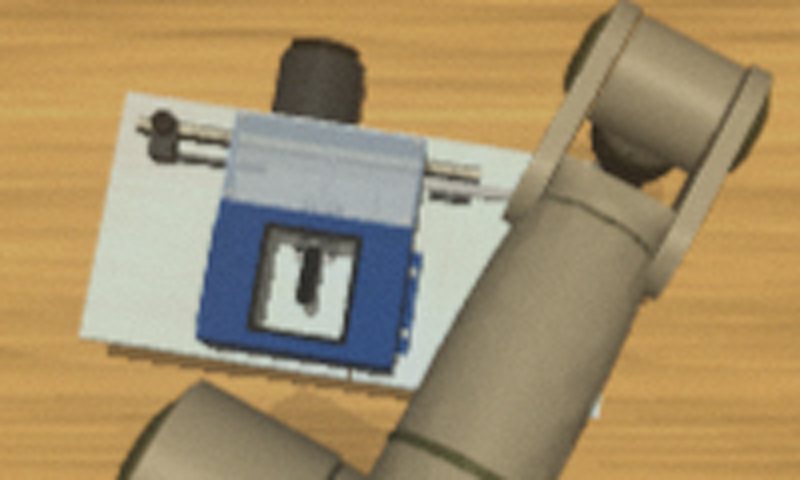

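>>> {"api": "step_arm", "payload": {"plan": "0 0.2 4 0 0; 0 0.2 8 0 0; 0 0.2 11 0 0; 0 0.2 12.6 0 0; 0 0.2 12.6 0 0; 1 0.2 12.6 0 0; 2 0.2 12.6 0 0; 2.5 0.2 12.6 0 0; 3 0.2 12.6 0 0; 3.5 0.2 12.6 0 0"}}

```text
time_s: 3.95
eef_pos: [537.7, -122.6, 129.8]
ee_rot: [0.0, 0.757, 0.654, 0.0]
force: [0.1, -0.5, -0.3]
grip_width: 0.002
```

```bash
python3 -c "
from h import *
go((48,-171,123.5))"
```

```text
t 3.95 tcp saw [  50.7 -222.1  129.8] shift cm [ 5.11 -0.24  0.63] twist 0.26 F [ 0.1 -0.5 -0.3]
```

>>> {"api": "step_arm", "payload": {"plan": "0 0 0 0 0; 0 0 0 0 0"}}

```text
time_s: 4.15
eef_pos: [537.5, -123.2, 129.5]
ee_rot: [0.0, 0.757, 0.654, -0.0]
force: [0.1, 0.0, 0.8]
grip_width: 0.001
```

```bash
python3 - <<'E'
from h import *
go((48,-171,123.5))
i=cams.camera_info('wrist')
p,d=cams.capture('wrist');np.savez('wrist',p=p,d=d,rv=i['rvec'],tv=i['tvec'],c=[i['vfov'],i['cx'],i['cy']])
save('w2',cv2.resize(p[:,130:390],None,fx=1.6,fy=1.6))
E
```

```text
t 4.15 tcp saw [  50.6 -222.6  129.5] shift cm [ 5.16 -0.23  0.6 ] twist 0.25 F [0.1 0.  0.8]
```

View pics/w2.png

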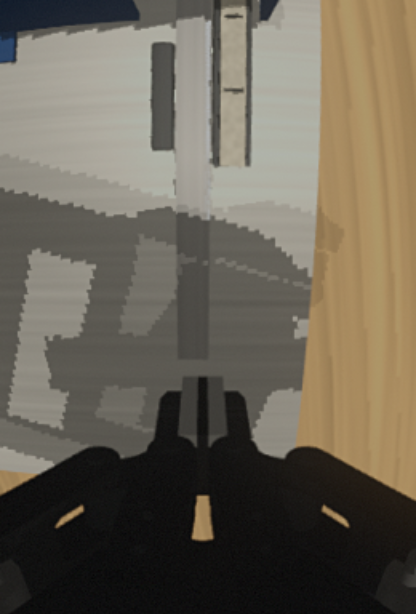

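The picture shows the came tail at (193,358) with a strip of bare bed between it and the fingertips at (203,377), so there has been no contact yet.

```bash
python3 - <<'E'
from h import *
for n,u,v,z in(('tail',193,359,130),('came mid',193,180,130),('tips',203,376,129.5),('fence',233,166,142),('stripend',162,150,126)):
    print(n,saw(wray(130+u/1.6,v/1.6,z)).round(1))
E
```

```text
tail [  46.6 -220.8  130. ]
came mid [  46.7 -151.9  130. ]
tips [  50.6 -228.7  129.5]
fence [  59.9 -146.2  142. ]
stripend [  35.5 -141.2  126. ]
```

```bash
python3 - <<'E'
from h import *
w=np.load('wrist.npz');d=w['d'];vf,cx,cy=w['c'];f=192/np.tan(np.radians(vf)/2);R=cv2.Rodrigues(w['rv'])[0];C=-R.T@w['tv']
v,u=np.mgrid[:384,:512];r=np.hypot(u-cx,v-cy)+1e-9;th=r/f
P=np.dstack([(u-cx)/r*np.tan(th)*d,(v-cy)/r*np.tan(th)*d,d])
p,Rt,s=tool();T=((P-w['tv'])@R-p)@Rt
print('cam tool',(Rt.T@(C-p)).round(1))
for c in(250,254,259,262):
  for row in(222,226,230,233,236,238,240,245,250,260,270,280,290):print(c,row,d[row,c].round(1),T[row,c].round(1))
for c in (200,210,220,225,230,235,240,245):print(c,T[258,c].round(1))
E
```

```text
cam tool [  83.6   -0.5 -169. ]
250 222 184.6 [ 3.9 -4.3 -1.3]
250 226 196.2 [-3.6 -4.5  8.4]
250 230 197.2 [-6.6 -4.6  8.4]
250 233 197.8 [-8.8 -4.6  8.3]
250 236 153.9 [ 10.2  -3.7 -31.6]
250 238 150.8 [ 10.7  -3.6 -34.7]
250 240 148.9 [ 10.6  -3.6 -36.7]
250 245 144.8 [ 10.3  -3.5 -41.2]
250 250 140.5 [ 10.1  -3.4 -45.8]
250 260 130.9 [ 10.8  -3.2 -55.7]
250 270 123.9 [ 10.5  -3.1 -63.2]
250 280 115.3 [ 11.6  -2.9 -72. ]
250 290 110.1 [ 10.9  -2.8 -77.7]
254 222 185.5 [ 3.5 -1.8 -0.5]
254 226 195.9 [-3.5 -1.9  8.1]
254 230 197.9 [-6.9 -1.9  9.1]
254 233 198.7 [-9.3 -1.9  9.1]
254 236 154.5 [  9.9  -1.6 -31. ]
254 238 151.5 [ 10.4  -1.6 -34.1]
254 240 150.4 [  9.9  -1.6 -35.4]
254 245 144.0 [ 10.7  -1.5 -41.9]
254 250 139.4 [ 10.7  -1.5 -46.8]
254 260 131.3 [ 10.5  -1.4 -55.4]
254 270 123.8 [ 10.5  -1.4 -63.3]
254 280 125.6 [  5.1  -1.4 -63.3]
254 290 127.7 [ -0.7  -1.4 -63.1]
259 222 186.0 [3.3 1.3 0. ]
259 226 196.8 [-3.9  1.4  9. ]
259 230 196.8 [-6.4  1.4  8. ]
259 233 198.2 [-9.   1.5  8.7]
259 236 153.2 [ 10.5   1.  -32.2]
259 238 151.6 [ 10.3   1.  -34. ]
259 240 149.9 [ 10.2   1.  -35.9]
259 245 144.4 [ 10.5   0.9 -41.6]
259 250 140.2 [ 10.3   0.9 -46. ]
259 260 132.1 [ 10.1   0.8 -54.7]
259 270 124.4 [ 10.2   0.8 -62.8]
259 280 125.0 [  5.5   0.8 -63.8]
259 290 127.8 [ -0.7   0.8 -63. ]
262 222 195.8 [-0.9  3.4  8.9]
262 226 195.9 [-3.5  3.4  8.2]
262 230 197.9 [-6.9  3.5  9. ]
262 233 197.3 [-8.6  3.5  7.9]
262 236 153.1 [ 10.6   2.6 -32.3]
262 238 150.7 [ 10.7   2.5 -34.8]
262 240 149.5 [ 10.3   2.5 -36.2]
262 245 144.4 [ 10.5   2.4 -41.5]
262 250 139.3 [ 10.8   2.3 -46.8]
262 260 130.9 [ 10.8   2.2 -55.7]
262 270 124.7 [ 10.    2.1 -62.6]
262 280 115.7 [ 11.3   1.9 -71.6]
262 290 110.5 [ 10.7   1.8 -77.4]
200 [-29.7 -40.4   8.8]
210 [-29.5 -33.1   8.9]
220 [-29.3 -26.    8.9]
225 [-29.9 -22.5   9.9]
230 [  6.  -13.1 -46.6]
235 [  6.3 -10.7 -47. ]
240 [  6.1  -8.3 -46.8]
245 [  9.7  -5.6 -52.3]
```

The wrist depth puts the real fingertips about 31 mm above the reported TCP. I'll check this with the fixed cameras before going lower.

```bash
python3 - <<'E'
from h import *
p,R,s=tool()
for n in('side','top'):
    im,d=cams.capture(n);W=cloud(n,d);T=(W-p)@R
    print(n)
    m=(abs(T[...,0])<20)&(abs(T[...,1])<30)&(T[...,2]<4)&(T[...,2]>-75)
    q=T[m];print(q[np.argsort(-q[:,2])][:40:2].round(0).tolist())
    f,cx,cy,Rc,t=K(n);c=Rc@p+t;u,v=int(c[0]/c[2]*f+cx),int(c[1]/c[2]*f+cy);print(u,v)
    if n=='side':
        save('s3',cv2.resize(im[v-60:v+40,u-60:u+60],None,fx=5,fy=5,interpolation=2))
E
```

```text
side
[[-11.0, 2.0, 4.0], [14.0, -2.0, 2.0], [2.0, -0.0, 1.0], [-13.0, 19.0, 1.0], [18.0, 2.0, -0.0], [6.0, -1.0, -1.0], [7.0, -4.0, -1.0], [10.0, -2.0, -2.0], [8.0, -7.0, -3.0], [7.0, -0.0, -4.0], [19.0, -10.0, -4.0], [4.0, -11.0, -6.0], [-9.0, -4.0, -29.0], [-10.0, 6.0, -33.0], [-2.0, -11.0, -33.0], [-6.0, -7.0, -34.0], [-8.0, 0.0, -35.0], [-9.0, -5.0, -35.0], [-5.0, -10.0, -36.0], [2.0, -12.0, -39.0]]
296 221
top
[]
288 189
```

View pics/s3.png

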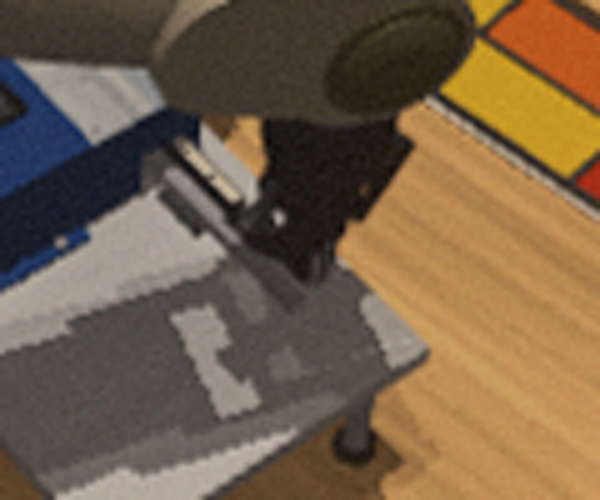

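The side view and its cloud agree: the fingertips end about 31 mm above the reported TCP, so they sit above the came tail. I'll back off, then go down by the true tip height.

>>> {"api": "step_arm", "payload": {"plan": "-1 -0.3 0 0 0; -2 -0.3 0 0 0; -2 -0.3 0 0 0; -2 -0.3 1 0 0; -2 -0.3 2 0 0; -2 -0.3 2.6 0 0; -2 -0.3 3.1 0 0; -2 -0.3 3.5 0 0; -2 -0.3 3.5 0 0; -2 -0.3 3.5 0 0"}}

```text
time_s: 5.3
eef_pos: [531.7, -142.4, 94.4]
ee_rot: [0.0, 0.757, 0.654, 0.0]
force: [-0.3, 0.5, -0.4]
grip_width: 0.003
```

```bash
cat >> h.py <<'E'
def wtool():
    i=cams.camera_info('wrist');p,R,s=tool();im,d=cams.capture('wrist')
    f=192/np.tan(np.radians(i['vfov'])/2);cx,cy=i['cx'],i['cy'];Rc=cv2.Rodrigues(np.array(i['rvec']))[0]
    np.savez('wrist',p=im,d=d,rv=i['rvec'],tv=i['tvec'],c=[i['vfov'],cx,cy])
    v,u=np.mgrid[:384,:512];r=np.hypot(u-cx,v-cy)+1e-9;th=r/f
    P=np.dstack([(u-cx)/r*np.tan(th)*d,(v-cy)/r*np.tan(th)*d,d])
    return im,((P-i['tvec'])@Rc-p)@R,p,R
E
python3 - <<'E'
from h import *
go((48,-171,93.5))
im,T,p,R=wtool()
q=T.reshape(-1,3)
for z in range(-30,-100,-5):
    k=(q[:,2]<=z)&(q[:,2]>z-5)&(abs(q[:,0])<60)&(abs(q[:,1])<90)
    if k.any():print(z,k.sum(),np.percentile(q[k][:,:2],[1,99],axis=0).round().tolist())
# came top & bed
for c in(248,250,252):print([ (r,T[r,c].round(1).tolist()) for r in(205,212,218,222,226,230,234,237)])
E
```

```text
t 5.3 tcp saw [  47.7 -242.5   94.4] shift cm [7.15 0.06 0.09] twist 0.26 F [-0.3  0.5 -0.4]
-30 224 [[5.0, -12.0], [59.0, 11.0]]
-35 2160 [[6.0, -12.0], [60.0, 10.0]]
-40 297 [[5.0, -14.0], [11.0, 13.0]]
-45 292 [[5.0, -14.0], [11.0, 13.0]]
-50 332 [[5.0, -14.0], [10.0, 13.0]]
-55 298 [[5.0, -14.0], [11.0, 13.0]]
-60 521 [[-12.0, -7.0], [11.0, 6.0]]
-65 298 [[-4.0, -20.0], [13.0, 20.0]]
-70 1053 [[-9.0, -30.0], [13.0, 29.0]]
-75 1539 [[-10.0, -35.0], [13.0, 34.0]]
-80 2961 [[-10.0, -38.0], [12.0, 37.0]]
-85 1646 [[-11.0, -42.0], [12.0, 41.0]]
-90 1882 [[-11.0, -46.0], [17.0, 45.0]]
-95 2799 [[-11.0, -49.0], [17.0, 48.0]]
[(205, [30.0, -4.4, -37.5]), (212, [25.7, -4.4, -36.0]), (218, [22.4, -4.5, -35.8]), (222, [15.4, -4.8, -25.7]), (226, [13.4, -4.8, -26.5]), (230, [10.3, -4.9, -25.1]), (234, [8.6, -4.9, -26.6]), (237, [9.8, -4.7, -32.2])]
[(205, [29.2, -3.4, -35.7]), (212, [25.7, -3.5, -36.0]), (218, [22.4, -3.5, -36.0]), (222, [15.7, -3.7, -26.3]), (226, [12.9, -3.8, -25.4]), (230, [11.0, -3.8, -26.4]), (234, [8.4, -3.8, -26.2]), (237, [10.4, -3.7, -33.4])]
[(205, [29.5, -2.5, -36.4]), (212, [25.7, -2.5, -36.1]), (218, [21.8, -2.5, -34.6]), (222, [15.2, -2.7, -25.4]), (226, [13.1, -2.7, -25.9]), (230, [83.4, -0.5, -168.9]), (234, [8.3, -2.7, -26.0]), (237, [9.9, -2.6, -32.4])]
```

>>> {"api": "step_arm", "payload": {"plan": "0 0 0.25 0 0; 0.6 0 0.25 0 0; 1 0 0.25 0 0; 1.5 0 0.25 0 0; 2.1 0 0.25 0 0; 2.7 0 0.25 0 0; 3.3 0 0.25 0 0; 3.9 0 0.25 0 0; 4.5 0 0.25 0 0; 5 0 0.25 0 0"}}

```text
time_s: 6.35
eef_pos: [540.5, -95.2, 94.1]
ee_rot: [0.004, 0.757, 0.654, 0.0]
force: [-2.1, -9.2, 11.8]
grip_width: -0.002
```

```bash
python3 - <<'E'
from h import *
go((48,-171,92))
im,T,p,R=wtool()
for c in(249,251):print([ (r,T[r,c].round(1).tolist()) for r in(205,218,228,234,237)])
E
```

```text
t 6.35 tcp saw [  49.3 -194.5   94.1] shift cm [ 2.35 -0.12  0.2 ] twist 0.25 F [-2.1 -9.2 11.8]
[(205, [29.8, -3.9, -37.1]), (218, [22.9, -4.0, -37.0]), (228, [16.8, -4.1, -35.8]), (234, [13.7, -4.1, -36.2]), (237, [12.3, -4.1, -36.8])]
[(205, [29.9, -2.9, -37.3]), (218, [22.9, -3.0, -37.0]), (228, [17.3, -3.0, -36.8]), (234, [13.9, -3.1, -36.7]), (237, [11.9, -3.1, -36.1])]
```

>>> {"api": "step_arm", "payload": {"plan": "0 0 -0.1 0 0; 0 0 -0.2 0 0; 0 0 -0.3 0 0"}}

```text
time_s: 6.7
eef_pos: [538.6, -92.9, 94.7]
ee_rot: [-0.0, 0.757, 0.654, -0.0]
force: [0.3, -0.0, 0.1]
grip_width: -0.007
```

```bash
python3 - <<'E'
from h import *
go((48,-171,94))
im,T,p,R=wtool()
save('w4',cv2.resize(im[60:300,180:330],None,fx=2.5,fy=2.5))
for c in(249,251):print([ (r,T[r,c].round(1).tolist()) for r in(205,218,228,234,237)])
print(im.shape)
E
```

```text
t 6.7 tcp saw [  47.1 -192.5   94.7] shift cm [2.15 0.1  0.07] twist 0.24 F [ 0.3 -0.   0.1]
[(205, [29.3, -3.9, -35.8]), (218, [22.4, -4.0, -35.8]), (228, [16.8, -4.1, -35.6]), (234, [14.0, -4.1, -36.9]), (237, [11.8, -4.1, -35.9])]
[(205, [29.3, -3.0, -35.8]), (218, [22.4, -3.0, -36.0]), (228, [83.4, -0.5, -168.9]), (234, [13.5, -3.1, -35.8]), (237, [12.0, -3.1, -36.2])]
(384, 512, 3)
```

View pics/w4.png

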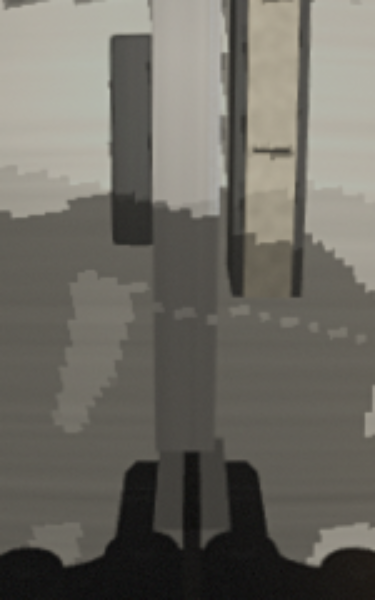

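The came tail sits against the fingertips (185,450 in the crop), with the came straight in its track. About 20 mm to go.

>>> {"api": "step_arm", "payload": {"plan": "0.5 0 0 0 0; 1 0 0 0 0; 1.4 0 0 0 0; 1.7 0 0 0 0; 1.8 0 0 0 0; 1.9 0 0 0 0; 1.9 0 0 0 0"}}

```text
time_s: 7.45
eef_pos: [541.6, -74.1, 94.9]
ee_rot: [-0.0, 0.757, 0.654, 0.0]
force: [-1.0, 0.6, -0.2]
grip_width: 0.0
```

>>> {"api": "step_arm", "payload": {"plan": "0.1 0 0 0 0; 0.2 0 0 0 0; 0.2 0 0 0 0"}}

```text
time_s: 7.75
eef_pos: [542.0, -72.2, 94.9]
ee_rot: [0.0, 0.757, 0.654, 0.0]
force: [-0.1, -0.4, -0.5]
grip_width: 0.001
```

>>> {"api": "step_arm", "payload": {"plan": "0.1 0 0 0 0; 0.2 0 0 0 0; 0.2 0 0 0 0"}}

```text
time_s: 8.05
eef_pos: [542.2, -71.6, 95.0]
ee_rot: [0.001, 0.757, 0.654, -0.001]
force: [-0.4, -8.6, -0.4]
grip_width: -0.001
```

Contact force is 8.6 N near the expected place, so I push a bit more firmly, then back off and check.

>>> {"api": "step_arm", "payload": {"plan": "0.1 0 0 0 0; 0.1 0 0 0 0; 0.1 0 0 0 0; 0 0 0 0 0; -0.5 0 0 0 0; -1.5 0 0 0 0; -3 0 0 0 0; -3 0 0 0 0; -3 0 0 0 0"}}

```text
time_s: 8.95
eef_pos: [537.8, -100.4, 94.9]
ee_rot: [-0.0, 0.757, 0.653, 0.0]
force: [-0.5, -0.1, -1.0]
grip_width: -0.004
```

```bash
python3 - <<'E'
from h import *
go((-74,-200,300))
im,T,p,R=wtool()
for c in(249,251):print([ (r,(T[r,c]+[p[0]*0,0,0]).round(1).tolist()) for r in range(165,225,5)])
t,d=cams.capture('top');W=cloud('top',d)
f,cx,cy,Rc,tt=K('top');c=Rc@world((50,140,130))+tt;u,v=int(c[0]/c[2]*f+cx),int(c[1]/c[2]*f+cy)
c2,_=cams.capture('side');f,cx,cy,Rc,tt=K('side');c=Rc@world((50,140,130))+tt;u2,v2=int(c[0]/c[2]*f+cx),int(c[1]/c[2]*f+cy)
save('h5',np.hstack([cv2.resize(a[y-22:y+23,x-22:x+23],(400,400),interpolation=2) for a,x,y in((t,u,v),(c2,u2,v2))]))
E
```

```text
t 8.95 tcp saw [  47.4 -200.1   94.9] shift cm [  0.05 -12.14 -20.51] twist 0.18 F [-0.5 -0.1 -1. ]
[(165, [49.0, -3.8, -35.0]), (170, [46.8, -3.8, -35.7]), (175, [44.2, -3.8, -35.1]), (180, [41.7, -3.9, -34.9]), (185, [39.4, -3.9, -35.6]), (190, [33.0, -4.2, -24.3]), (195, [31.0, -4.1, -26.3]), (200, [28.0, -4.2, -25.8]), (205, [25.0, -4.2, -25.2]), (210, [22.2, -4.2, -25.4]), (215, [19.9, -4.2, -26.6]), (220, [16.9, -4.3, -26.3])]
[(165, [49.2, -2.9, -35.6]), (170, [46.8, -2.9, -35.8]), (175, [44.1, -2.9, -35.0]), (180, [41.5, -2.9, -34.4]), (185, [39.4, -2.9, -35.7]), (190, [33.5, -3.1, -25.8]), (195, [30.7, -3.1, -25.6]), (200, [28.2, -3.1, -26.4]), (205, [25.2, -3.2, -25.8]), (210, [22.9, -3.2, -27.1]), (215, [19.8, -3.2, -26.3]), (220, [16.5, -3.2, -25.5])]
```

View pics/h5.png

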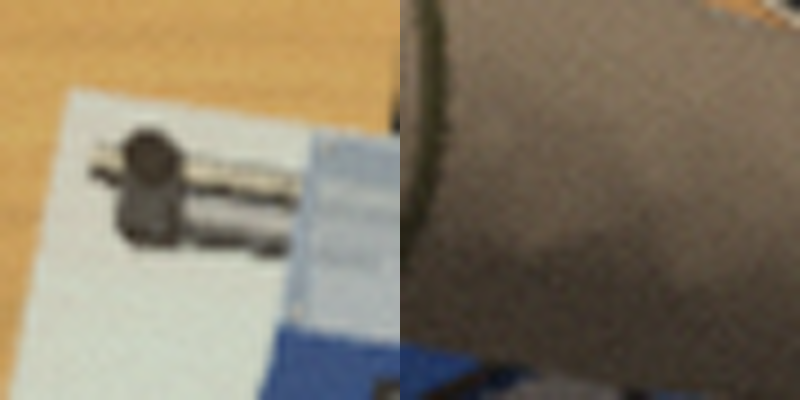

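The top view shows the came's head touching the stop block (180,225), and the wrist depth puts the tail at y ≈ −161 (home is −160). Next: rise and move over near the window.

>>> {"api": "step_arm", "payload": {"plan": "0 0 -5 0 0; 0 0 -10 0 0; 0 0 -15 0 0; 0 0 -20 0 0; 0 -5 -20.5 0 0; 2.5 -9 -20.5 0 0; 7 -12.1 -20.5 0 0; 12 -12.1 -20.5 0 0; 14 -12.1 -20.5 0 0; 14 -12.1 -20.5 0 0"}}

```text
time_s: 10.1
eef_pos: [438.2, 58.8, 300.1]
ee_rot: [0.0, 0.755, 0.655, 0.0]
force: [0.1, 0.1, -0.0]
grip_width: 0.001
```

>>> {"api": "step_arm", "payload": {"plan": "0 0 0 0.2 0; 0 0 0 0.2 0"}}

```text
time_s: 10.3
eef_pos: [438.5, 55.5, 299.8]
ee_rot: [-0.0, 0.758, 0.652, -0.0]
force: [-0.5, -0.7, -0.3]
grip_width: 0.002
```

```bash
python3 - <<'E'
from h import *
go((-74,0,300))
im,T,p,R=wtool()
save('w6',cv2.resize(im[:300,80:480],(800,600)))
r=spotter.regions_of('wrist','handle_pad')[:1]
for x in r:
    m=x['pixels'];q=T[m]@R.T+p;q=np.array([saw(a) for a in q]);print(x['conf'],x['extent'],len(q));print(q[np.argsort(q[:,0])][::max(1,len(q)//25)].round(1).tolist())
E
```

```text
t 10.3 tcp saw [-74.1 -60.7 299.8] shift cm [ 6.07  0.01 -0.02] twist -0.0 F [-0.5 -0.7 -0.3]
0.91 [269.8, 113.8, 59.9, 17.1] 986
[[-94.1, 3.3, 177.9], [-91.0, -2.3, 181.8], [-88.4, 7.1, 175.0], [-86.2, -2.3, 182.2], [-84.3, -1.3, 182.6], [-82.3, 3.5, 181.5], [-79.5, -3.5, 179.2], [-77.6, -0.5, 180.2], [-75.7, 0.4, 179.8], [-73.7, -7.9, 175.4], [-70.8, 0.3, 178.3], [-68.8, -1.9, 175.9], [-65.9, 3.1, 176.3], [-63.9, 4.0, 174.0], [-61.0, 0.2, 175.8], [-58.9, -4.0, 173.9], [-56.7, 6.7, 168.0], [-53.9, 3.9, 171.5], [-51.7, 5.8, 169.1], [-48.8, 3.9, 170.7], [-46.6, 5.8, 168.0], [-43.7, 1.0, 170.1], [-41.5, 0.8, 168.0], [-38.3, -2.3, 167.0], [-33.9, -3.3, 165.3], [-29.4, -2.4, 162.8]]
```

View pics/w6.png

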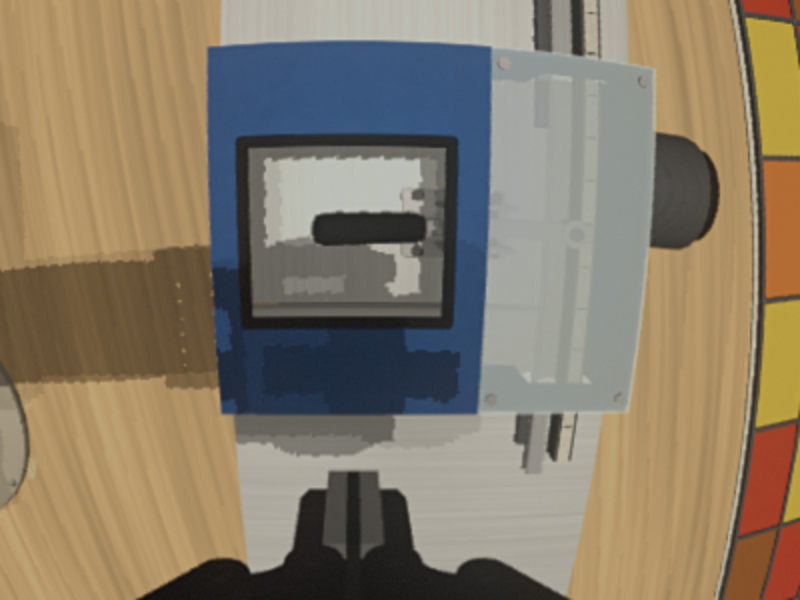

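The view shows the window trim's inner edge from about (250,148) to (445,316) and the black grip from (313,228) to (427,228), well inside.

```bash
python3 - <<'E'
from h import *
for u,v in((249,148),(446,148),(444,317),(252,317),(313,228),(427,228)):
    print(u,v,saw(wray(80+u/2,v/2,196 if u not in(313,427) else 178)).round(1))
E
```

```text
249 148 [-121.3   38.6  196. ]
446 148 [-32.2  38.4 196. ]
444 317 [-31.1 -40.9 196. ]
252 317 [-122.2  -40.9  196. ]
313 228 [-93.6  -0.6 178. ]
427 228 [-38.1  -0.3 178. ]
```

>>> {"api": "step_arm", "payload": {"plan": "3 0 0 0 0; 6 0 0 0 0; 6 0 0 0 0; 6 0 0 0 0; 6 0 3 0 0; 6 0 6 0 0; 6 0 9 0 0; 6 0 11 0 0; 6 0 11 0 0; 6 0 11 0 0"}}

```text
time_s: 11.4
eef_pos: [447.8, 114.7, 190.7]
ee_rot: [0.0, 0.758, 0.652, 0.0]
force: [0.5, -0.4, 0.9]
grip_width: 0.0
```

```bash
python3 -c "
from h import *
go((-74.5,-1,133))"
```

```text
t 11.4 tcp saw [-73.7  -0.8 190.7] shift cm [-0.02 -0.08  5.77] twist -0.02 F [ 0.5 -0.4  0.9]
```

>>> {"api": "step_arm", "payload": {"plan": "0 0 1 0 0; 0 0 2 0 0; 0 0 3 0 0; 0 0 3.5 0 0; 0 0 3.9 0 0; 0 0 4.3 0 0; 0 0 4.3 0 0"}}

```text
time_s: 12.1
eef_pos: [447.4, 115.5, 146.6]
ee_rot: [-0.0, 0.758, 0.652, -0.0]
force: [-0.2, -0.3, -0.9]
grip_width: -0.004
```

>>> {"api": "step_arm", "payload": {"plan": "0 0 0.4 0 0; 0 0 0.8 0 0; 0 0 1.1 0 0; 0 0 1.1 0 0"}}

```text
time_s: 12.5
eef_pos: [447.2, 115.5, 135.4]
ee_rot: [-0.0, 0.758, 0.652, -0.0]
force: [-0.5, 0.6, -0.2]
grip_width: -0.0
```

```bash
python3 - <<'E'
from h import *
im,T,p,R=wtool()
save('w7',cv2.resize(im[120:320,150:370],None,fx=3,fy=3))
for x in spotter.regions_of('wrist','handle_pad')[:1]:
    m=x['pixels'];q=np.array([saw(a) for a in T[m]@R.T+p]);print(x['conf'],x['extent'],len(q));print(q[np.argsort(q[:,0])][::max(1,len(q)//20)].round(1).tolist())
for c in(250,254,262):print([(r,T[r,c].round(1).tolist()) for r in range(222,260,4)])
E
```

```text
0.77 [283.9, 242.7, 132.9, 27.8] 2374
[[-97.5, 3.6, 156.7], [-93.9, -2.6, 161.7], [-91.5, 5.5, 160.0], [-88.2, 4.3, 160.1], [-83.8, 5.5, 158.8], [-75.5, 6.9, 154.1], [-65.0, 5.2, 159.4], [-60.6, 4.9, 160.1], [-57.9, -5.4, 160.2], [-55.4, 0.1, 160.8], [-52.9, -3.0, 160.1], [-50.4, 4.4, 159.4], [-47.9, -1.6, 160.4], [-45.3, 1.2, 160.8], [-42.7, 2.8, 158.0], [-38.9, -0.4, 158.3], [-35.2, -0.9, 157.6], [-31.3, 2.6, 149.4], [-27.5, 2.4, 149.2], [-23.4, 1.4, 157.7], [-19.1, 2.7, 148.8]]
[(222, [-4.4, -4.7, 16.0]), (226, [-6.7, -4.7, 14.5]), (230, [7.0, -4.0, -18.7]), (234, [6.4, -3.9, -22.4]), (238, [10.2, -3.6, -34.0]), (242, [9.9, -3.6, -37.8]), (246, [10.0, -3.5, -41.9]), (250, [10.1, -3.4, -46.0]), (254, [10.1, -3.4, -49.6]), (258, [10.0, -3.3, -53.1])]
[(222, [-3.6, -1.9, 14.2]), (226, [-7.4, -2.0, 15.9]), (230, [6.9, -1.7, -18.5]), (234, [6.5, -1.7, -22.6]), (238, [10.7, -1.6, -34.9]), (242, [10.2, -1.6, -38.3]), (246, [10.3, -1.5, -42.5]), (250, [9.9, -1.5, -45.6]), (254, [10.2, -1.5, -49.7]), (258, [9.8, -1.5, -52.7])]
[(222, [-3.9, 3.5, 14.8]), (226, [-7.0, 3.5, 15.0]), (230, [6.9, 2.8, -18.5]), (234, [6.3, 2.8, -22.1]), (238, [10.4, 2.5, -34.3]), (242, [10.0, 2.5, -38.0]), (246, [9.8, 2.4, -41.6]), (250, [10.1, 2.3, -45.9]), (254, [10.2, 2.2, -49.9]), (258, [9.3, 2.2, -52.0])]
```

View pics/w7.png

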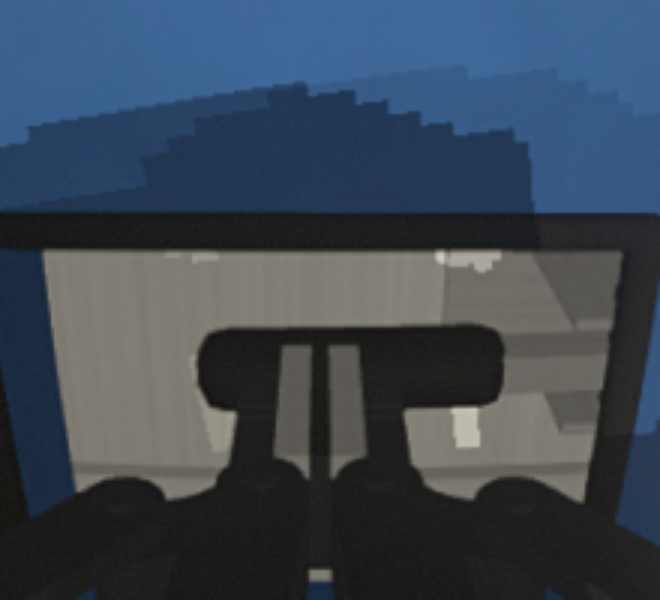

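The grip (200–500, 365) lies under the fingertips and is almost level. I press on until the hard stop shows in the force.

>>> {"api": "step_arm", "payload": {"plan": "0 0 0.1 0 0; 0 0 0.2 0 0; 0 0 0.2 0 0; 0 0 0.2 0 0"}}

```text
time_s: 13.0
eef_pos: [447.5, 115.4, 134.0]
ee_rot: [0.0, 0.758, 0.652, 0.0]
force: [-1.4, -0.2, 4.3]
grip_width: 0.001
```

>>> {"api": "step_arm", "payload": {"plan": "0 0 0.1 0 0; 0 0 0.2 0 0; 0 0 0.2 0 0; 0 0 0.2 0 0"}}

```text
time_s: 13.4
eef_pos: [447.4, 115.5, 132.8]
ee_rot: [0.0, 0.758, 0.652, 0.0]
force: [-4.7, -1.0, 13.6]
grip_width: -0.001
```

>>> {"api": "step_arm", "payload": {"plan": "0 0 0.1 0 0; 0 0 0.1 0 0; 0 0 0.1 0 0; 0 0 0.1 0 0"}}

```text
time_s: 13.8
eef_pos: [447.5, 115.5, 132.6]
ee_rot: [0.0, 0.758, 0.653, 0.0]
force: [-8.8, 0.0, 22.6]
grip_width: 0.002
```

>>> {"api": "step_arm", "payload": {"plan": "0 0 -1 0 0; 0 0 -3 0 0; 0 0 -6 0 0; 0 0 -10 0 0; 0 0 -14 0 0; 0 0 -17 0 0; -4 0 -17 0 0; -6 0 -17 0 0; -6 0 -17 0 0; -6 0 -17 0 0"}}

```text
time_s: 14.8
eef_pos: [438.5, 56.2, 300.8]
ee_rot: [-0.0, 0.758, 0.652, 0.0]
force: [0.4, 0.3, -0.4]
grip_width: 0.002
```

```bash
python3 - <<'E'
from h import *
go((-74,-60,300))
im,T,p,R=wtool()
save('w8',cv2.resize(im[:300,80:480],(800,600)))
for x in spotter.regions_of('wrist','handle_pad')[:1]:
    q=np.array([saw(a) for a in T[x['pixels']]@R.T+p]);q=q[abs(q[:,1])<4]
    k=(q[:,0]>-94)&(q[:,0]<-42);print(x['conf'],'slope,z@-72',np.polyfit(q[k,0]+72,q[k,2],1))
for x in spotter.regions_of('wrist','came')[:2]:print(x['conf'],x['extent'])
E
```

```text
t 14.8 tcp saw [-74.1 -60.  300.8] shift cm [0.   0.01 0.08] twist -0.0 F [ 0.4  0.3 -0.4]
0.8 slope,z@-72 [1.81605523e-03 1.59275123e+02]
```

View pics/w8.png

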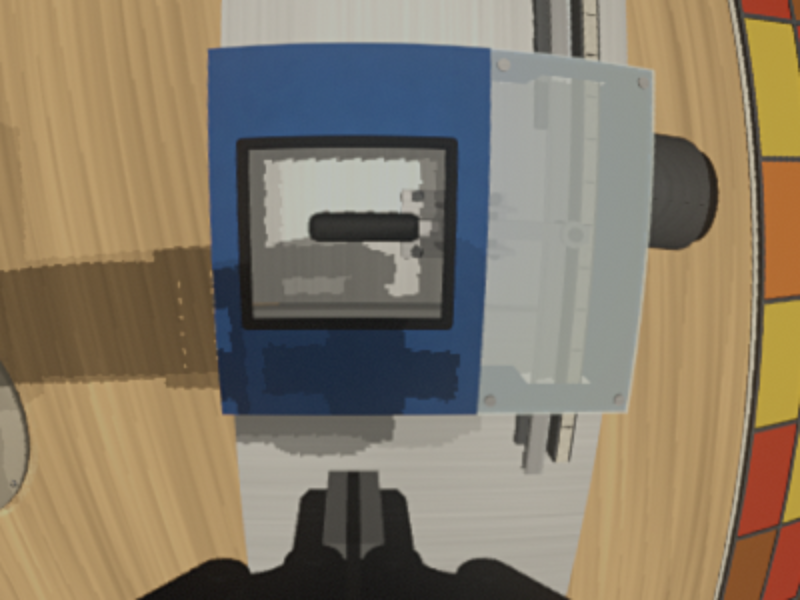

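The handle now lies level (slope 0.002 rad, top at 159.3 mm). The came tail is at (534,472), exactly as before the press. Handing in.

```bash
python3 -c "
from h import *
print(workorder.finish_job())"
```

```text
the job is handed in; nothing more can be done
None
```

I pushed the came home against the length stop, then pressed the clamp handle fully down through the guard's window. I backed the arm clear and handed the job in at about 15 s on the robot's clock (limit 48 s).

**Last checks**
- **Came at the stop:** force rose to about 9 N there. The tail then measured y ≈ −161 mm (home is −160), and the top view showed the head touching the stop. The tail had not shifted in the picture after clamping.
- **Clamp handle:** after release it lay level, with a slope of 0.002 rad and its top at 159.3 mm (159 expected). It took 22.6 N at the hard stop.
- **Guard, lifting and bystanders:** I kept the fingers inside the measured window opening and saw no sign of guard contact, but no sensor shows guard contact directly. Nothing was lifted, and I kept clear of the bystanders without re-measuring them.
- **Not measured:** the clamp foot's force on the came. I take it from the handle being fully down.

**What disagreed**
- **Fingertip position:** the shut fingertips really end about 26–31 mm short of the reported TCP. Wrist and side depth gave about 31 mm, touching the bed about 26 mm. My first descent stopped above the came without touching it, and I corrected for the offset after that.
- **Bed contact:** because of that offset, the fingers scraped the bed with about 12 N for a moment early in the push. I then raised them.

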